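Turn the attenuator chain round: carrier to bench rack in reverse order

ROBOT

A 7-joint arm with a two-finger parallel gripper is mounted at the origin on a cart in front of the work surface, level with it; the furniture and walls round the work are solid. World frame = base frame: x ahead of the robot, y to its left, z up, the work surface at z = 0. Lengths are in m, angles in rad, forces in N, time in s.
With the tool pointing down it reaches from about 0.35 to 0.9 m from the base axis. Payload 8.1 kg.
Tool frame: the origin (TCP) lies midway between the tips of the shut fingers; the grasp point (between the pads) lies arm.grasp_offset behind it (arm.grasp_offset is the distance from the TCP to the grasp point, in m); z points along the fingers, y is the line along which they close (so a half turn about z gives the same grasp; the last joint's range is limited). The gripper opens to 92 mm and grips with 3 to 60 N. Pads are 19 mm wide; open, the fingers measure 130 mm over their backs; the gripper's body (75 mm by 190 mm) begins 47 mm behind the grasp point.
Start: joints at [-1.436, 0.434, 0.025, 1.573, -0.012, 1.134, -0.075], TCP at [0.147, 0.607, 0.227] pointing down, gripper open.
Joint ranges: [-2.62, 2.62], [-0.44, 2.09], [-1.27, 1.32], [0.08, 2.57], [-1.32, 4.46], [0.12, 2], [-2.74, 2.74]. Speed limits (rad/s): [2.22, 2.22, 3.01, 3.01, 3.14, 3.14, 3.14].

INTERFACE

Orientations are given as a rotation vector (axis times angle).
In Python, from cell import observe, imaging, arm gives the robot as it stands.
- The arm moves only by the tool apply_moves, never from a script. Its argument "commands" is a list of rows, each a list of 5 numbers: the opening in per cent of the stroke, from 0 (shut) to 100 (fully open), then the shift along the world's x, y, z in units of 0.06 m (1.0 is 0.06 m), then the turn about the world's z in units of 0.5 rad (1.0 is 0.5 rad). A call has 1 to 12 rows; each row shifts and turns the commanded pose from where the row before left it; what a row does not reach is not made up. A row lasts 1/8 s, in which the tool goes at most 62.5 mm and 10.7 degrees, less where a joint would pass 70% of its speed; a pose out of reach is approached as far as the arm can. A call with a number of a shift or a turn outside -1 to 1 is refused whole. A call with a gripper value outside its range is refused whole. The fingers move at their own pace and stop on an object; "newtons" is the grip in N (left out, the last holds). Time passes only in rows, so rows that do not move let the fingers close. It gives the time, the measured TCP pose, the force, the opening and the grip force at its end, in the units of the state.
- observe(): the state, without advancing time (a new reading comes with each control period).
- imaging.get_image(name): name is "side" or "top"; returns (picture, depth): 480x640x3 uint8, red, green, blue; 480x640 float32, m along the optical axis (not along the pixel's ray), 0 where there is no reading.
- imaging.camera_params(name): a dict with "camera_matrix" (3x3 intrinsics, pixels), "origin" and "rotation" of the camera in the world. Camera axes: x right, y up, looking along -z (the intrinsics and any distortion apply to the point x, -y, -z); pixel columns grow to the right and rows downward; lengths in m; the calibration is good to about 2 mm. A picture is of the moment at which its call begins. camera_params takes no time and is no camera call.
- arm.sign_off(): hands the job in; it is judged then, once.
The state is a dict: "clock": time; "joints": joint angles; "dq": joint speeds; "joint_efforts": joint torques, N m; "position": TCP position; "ee_rot": TCP orientation; "force": force on the tool from outside, world axes, zero at the start; "ft_torque": the same for the moment, N m; "width": opening from 0.0 (shut) to 1.0 (fully open); "gripper_force": force on a finger pad.
Only numpy, scipy, OpenCV 4.12 (cv2) and the standard library are available. Lean on these libraries where they do the work, as an engineer would, in place of code of your own. Each camera call takes 0.05 s, during which the arm holds its last target. There are 200 camera calls.

TASK

The measuring chain is to be run backwards: throw the carrier's hold-down bar right back and leave it open, then move the four parts from the carrier to the empty bench rack in the reverse order, so that the part that was leftmost in the carrier ends in the rightmost slot of the bench rack, and so on. Each part must lie in its own slot, across both rails, centred front to back and still.

Things in the scene. Friction and masses are not known exactly. Their poses are not given: they have to be found in the camera images.
- carrier: Carrier, fixed: aluminium base 84x250x8 mm with two grey rails along y at x = -22 and +22 mm (each 10 wide, a 34 mm gap between for fingers), a hinged bar over the parts. Origin: centre of underside; x to the back, y left, z up; turned under 0.1 rad. Slots at y = +90, +30, -30, -90 mm: shallow V seats, 34 mm above the desk, 36 mm wide between round-topped dividers rising to 44 mm.
- bench_rack: Bench rack, fixed, empty: grey-painted base, otherwise the same rails, seats and four slots (y = +90, +30, -30, -90 mm, x = 0, seats 34 mm above the desk) as the carrier, without bar. It stands left or right of the carrier, about 400 mm between centres. Origin: centre of underside; x to the back, y left along the row, z up; turned under 0.3 rad.
- hold_bar (a joint): Angle of the hold-down bar, rad: 0 to 0.2 at the start = down over the parts, grows as it is raised, 2.3 = thrown back on its stop. The bar runs along y, 61 mm from its hinge axis. It weighs 120 g; its stiff hinge keeps it at any angle, moving it takes 2 to 3 N at the bar. Below about 1.9 it is not fully back.
- bar_grip (a point): Centre of the black rubber sleeve on the bar's left end: 13 mm thick, 46 mm long along the bar, beyond the carrier's left side; some 71 mm above the desk when closed, free below. Moves with the bar in an arc up, then back (+x); pinched from above it can turn between the pads.
- bar_hinge (a point): Point on the hinge axis of the bar (axis along the carrier's y), level with the sleeve: 58 mm behind the slots' centre line and 52 mm above the desk.
- limiter_box: Pulse limiter: green box 62 x 25 x 25 mm with a silver connector at each end, 96 mm long in all along its x. 160 g. Origin at the centre of its underside (about 36 mm above the desk in a slot); grasp across 25 mm (y).
- finned_attenuator: Attenuator with a black finned square body 46 x 22 x 20 mm and silver ends, 72 mm long along its x. 70 g. Origin at the centre of its underside (about 36 mm above the desk in a slot); grasp across 22 mm (y).
- long_attenuator: Silver round attenuator 72 mm long along its x, 17 to 21 mm thick. 70 g. Origin at its underside, 9 mm below its axis, at mid length (about 34 mm above the desk in a slot); grasp across its thickness (y).
- short_attenuator: Silver round attenuator 60 mm long along its x, 17 to 21 mm thick. 70 g. Origin at its underside, 9 mm below its axis, at mid length (about 34 mm above the desk in a slot); grasp across its thickness (y).

How it is judged:
On the way:
1. the hold-down bar is thrown back (value of joint hold_bar above 1.9 rad), for 0.2 s.
At the end, for the whole second after the job is handed in: Bar open beyond 1.9 rad; each part at rest in the bench-rack slot mirroring its starting slot (1st from left to 4th, 2nd to 3rd, 3rd to 2nd, 4th to 1st): within 18 mm of the slot's middle across, 12 mm front to back, 0.2 rad; origin 20 to 48 mm above the desk (value of joint hold_bar above 1.9 rad and ((y of carrier in the frame of bench_rack above 0 m and y of limiter_box in the frame of bench_rack between 0.072 and 0.108 m and distance of limiter_box from where it was at the start of the episode between 0.196 and 0.252 m) or (not (y of carrier in the frame of bench_rack above 0 m) and y of limiter_box in the frame of bench_rack between 0.072 and 0.108 m and distance of limiter_box from where it was at the start of the episode between 0.556 and 0.612 m) or (y of carrier in the frame of bench_rack above 0 m and y of limiter_box in the frame of bench_rack between 0.012 and 0.048 m and distance of limiter_box from where it was at the start of the episode between 0.316 and 0.372 m) or (not (y of carrier in the frame of bench_rack above 0 m) and y of limiter_box in the frame of bench_rack between 0.012 and 0.048 m and distance of limiter_box from where it was at the start of the episode between 0.436 and 0.492 m) or (y of carrier in the frame of bench_rack above 0 m and y of limiter_box in the frame of bench_rack between -0.048 and -0.012 m and distance of limiter_box from where it was at the start of the episode between 0.436 and 0.492 m) or (not (y of carrier in the frame of bench_rack above 0 m) and y of limiter_box in the frame of bench_rack between -0.048 and -0.012 m and distance of limiter_box from where it was at the start of the episode between 0.316 and 0.372 m) or (y of carrier in the frame of bench_rack above 0 m and y of limiter_box in the frame of bench_rack between -0.108 and -0.072 m and distance of limiter_box from where it was at the start of the episode between 0.556 and 0.612 m) or (not (y of carrier in the frame of bench_rack above 0 m) and y of limiter_box in the frame of bench_rack between -0.108 and -0.072 m and distance of limiter_box from where it was at the start of the episode between 0.196 and 0.252 m)) and x of limiter_box in the frame of bench_rack between -0.012 and 0.012 m and z of limiter_box in the frame of bench_rack between 0.02 and 0.048 m and angle between the x axis of each of limiter_box, finned_attenuator, long_attenuator, short_attenuator and the x axis of bench_rack, either way round below 0.2 rad and linear speed of each of limiter_box, finned_attenuator, long_attenuator, short_attenuator below 0.03 m/s and ((y of carrier in the frame of bench_rack above 0 m and y of finned_attenuator in the frame of bench_rack between 0.072 and 0.108 m and distance of finned_attenuator from where it was at the start of the episode between 0.196 and 0.252 m) or (not (y of carrier in the frame of bench_rack above 0 m) and y of finned_attenuator in the frame of bench_rack between 0.072 and 0.108 m and distance of finned_attenuator from where it was at the start of the episode between 0.556 and 0.612 m) or (y of carrier in the frame of bench_rack above 0 m and y of finned_attenuator in the frame of bench_rack between 0.012 and 0.048 m and distance of finned_attenuator from where it was at the start of the episode between 0.316 and 0.372 m) or (not (y of carrier in the frame of bench_rack above 0 m) and y of finned_attenuator in the frame of bench_rack between 0.012 and 0.048 m and distance of finned_attenuator from where it was at the start of the episode between 0.436 and 0.492 m) or (y of carrier in the frame of bench_rack above 0 m and y of finned_attenuator in the frame of bench_rack between -0.048 and -0.012 m and distance of finned_attenuator from where it was at the start of the episode between 0.436 and 0.492 m) or (not (y of carrier in the frame of bench_rack above 0 m) and y of finned_attenuator in the frame of bench_rack between -0.048 and -0.012 m and distance of finned_attenuator from where it was at the start of the episode between 0.316 and 0.372 m) or (y of carrier in the frame of bench_rack above 0 m and y of finned_attenuator in the frame of bench_rack between -0.108 and -0.072 m and distance of finned_attenuator from where it was at the start of the episode between 0.556 and 0.612 m) or (not (y of carrier in the frame of bench_rack above 0 m) and y of finned_attenuator in the frame of bench_rack between -0.108 and -0.072 m and distance of finned_attenuator from where it was at the start of the episode between 0.196 and 0.252 m)) and x of finned_attenuator in the frame of bench_rack between -0.012 and 0.012 m and z of finned_attenuator in the frame of bench_rack between 0.02 and 0.048 m and ((y of carrier in the frame of bench_rack above 0 m and y of long_attenuator in the frame of bench_rack between 0.072 and 0.108 m and distance of long_attenuator from where it was at the start of the episode between 0.196 and 0.252 m) or (not (y of carrier in the frame of bench_rack above 0 m) and y of long_attenuator in the frame of bench_rack between 0.072 and 0.108 m and distance of long_attenuator from where it was at the start of the episode between 0.556 and 0.612 m) or (y of carrier in the frame of bench_rack above 0 m and y of long_attenuator in the frame of bench_rack between 0.012 and 0.048 m and distance of long_attenuator from where it was at the start of the episode between 0.316 and 0.372 m) or (not (y of carrier in the frame of bench_rack above 0 m) and y of long_attenuator in the frame of bench_rack between 0.012 and 0.048 m and distance of long_attenuator from where it was at the start of the episode between 0.436 and 0.492 m) or (y of carrier in the frame of bench_rack above 0 m and y of long_attenuator in the frame of bench_rack between -0.048 and -0.012 m and distance of long_attenuator from where it was at the start of the episode between 0.436 and 0.492 m) or (not (y of carrier in the frame of bench_rack above 0 m) and y of long_attenuator in the frame of bench_rack between -0.048 and -0.012 m and distance of long_attenuator from where it was at the start of the episode between 0.316 and 0.372 m) or (y of carrier in the frame of bench_rack above 0 m and y of long_attenuator in the frame of bench_rack between -0.108 and -0.072 m and distance of long_attenuator from where it was at the start of the episode between 0.556 and 0.612 m) or (not (y of carrier in the frame of bench_rack above 0 m) and y of long_attenuator in the frame of bench_rack between -0.108 and -0.072 m and distance of long_attenuator from where it was at the start of the episode between 0.196 and 0.252 m)) and x of long_attenuator in the frame of bench_rack between -0.012 and 0.012 m and z of long_attenuator in the frame of bench_rack between 0.02 and 0.048 m and ((y of carrier in the frame of bench_rack above 0 m and y of short_attenuator in the frame of bench_rack between 0.072 and 0.108 m and distance of short_attenuator from where it was at the start of the episode between 0.196 and 0.252 m) or (not (y of carrier in the frame of bench_rack above 0 m) and y of short_attenuator in the frame of bench_rack between 0.072 and 0.108 m and distance of short_attenuator from where it was at the start of the episode between 0.556 and 0.612 m) or (y of carrier in the frame of bench_rack above 0 m and y of short_attenuator in the frame of bench_rack between 0.012 and 0.048 m and distance of short_attenuator from where it was at the start of the episode between 0.316 and 0.372 m) or (not (y of carrier in the frame of bench_rack above 0 m) and y of short_attenuator in the frame of bench_rack between 0.012 and 0.048 m and distance of short_attenuator from where it was at the start of the episode between 0.436 and 0.492 m) or (y of carrier in the frame of bench_rack above 0 m and y of short_attenuator in the frame of bench_rack between -0.048 and -0.012 m and distance of short_attenuator from where it was at the start of the episode between 0.436 and 0.492 m) or (not (y of carrier in the frame of bench_rack above 0 m) and y of short_attenuator in the frame of bench_rack between -0.048 and -0.012 m and distance of short_attenuator from where it was at the start of the episode between 0.316 and 0.372 m) or (y of carrier in the frame of bench_rack above 0 m and y of short_attenuator in the frame of bench_rack between -0.108 and -0.072 m and distance of short_attenuator from where it was at the start of the episode between 0.556 and 0.612 m) or (not (y of carrier in the frame of bench_rack above 0 m) and y of short_attenuator in the frame of bench_rack between -0.108 and -0.072 m and distance of short_attenuator from where it was at the start of the episode between 0.196 and 0.252 m)) and x of short_attenuator in the frame of bench_rack between -0.012 and 0.012 m and z of short_attenuator in the frame of bench_rack between 0.02 and 0.048 m); the robot touches nothing.
It also fails if it takes over 128 s, if anything falls off the work surface, if the arm or the gripper's body presses on something with over 40 N, if the wrist force passes 120 N, or if a joint passes its speed limit or range.

## Working session

There is one attempt and no reset: what is moved stays moved. The work goes in short steps, Python scripts to look and compute and a tool call to move; the robot and the scene stay as the last step left them, time stands still between calls to the robot, and variables do not carry over. Pictures are saved under pics/ and viewed, at most 14 in all, crops included, and the job is handed in when it is done.

Besides the shell and the picture viewer there is one more tool, called after "Emit:" in YAML: its name, and indented under it one key for each argument. apply_moves: Moves the arm, as the interface text tells. Its arguments: {"type":"object","properties":{"commands":{"type":"array"},"newtons":{"type":"number"}},"required":["commands"]}

```bash
mkdir -p pics; cat > h.py <<'E'
import numpy as np, cv2
from cell import observe, imaging, arm
def grab(n,f=None):
    im,d=imaging.get_image(n)
    if f: cv2.imwrite('pics/'+f,im[:,:,::-1])
    return im,d
def pts(n,d):
    p=imaging.camera_params(n);K=np.array(p['camera_matrix']);R=np.array(p['rotation']);o=np.array(p['origin'])
    v,u=np.mgrid[0:480,0:640]
    c=np.stack([(u-K[0,2])/K[0,0]*d,-(v-K[1,2])/K[1,1]*d,-d],-1)
    return c@R.T+o
E
python3 - <<'E'
from h import *
for n in('top','side'):
    im,d=grab(n,n+'0.png'); p=imaging.camera_params(n); print(n,p)
    np.savez(n+'0.npz',im=im,d=d,P=pts(n,d))
s=observe();print(s);print(arm.grasp_offset)
E
```

```text
top {'camera_matrix': array([[439.57522544,   0.        , 318.83167535],
       [  0.        , 439.57522544, 246.01193022],
       [  0.        ,   0.        ,   1.        ]]), 'origin': array([0.41322508, 0.03030001, 1.09390986]), 'rotation': array([ 0.08834842, -0.0997312 , -1.57388111])}Traceback (most recent call last):
  File "<stdin>", line 4, in <module>
  File "h.py", line 11, in pts
    return c@R.T+o
           ~~~~~^~
ValueError: operands could not be broadcast together with shapes (480,640) (3,)
```

View pics/top0.png

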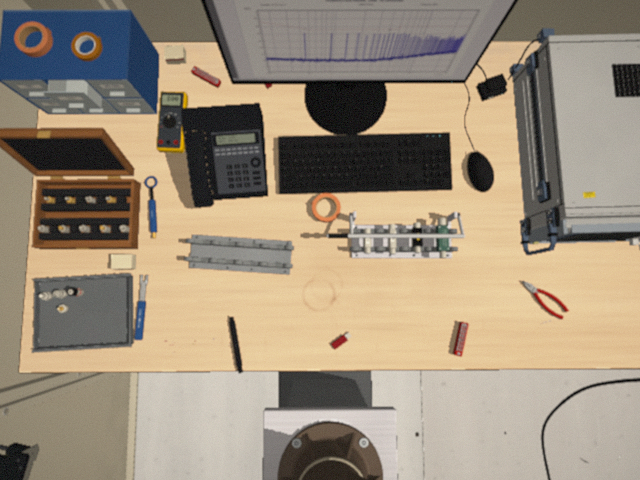

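```bash
sed -i "s/R=np.array(p\['rotation'\])/R=cv2.Rodrigues(np.array(p['rotation']))[0]/" h.py
python3 - <<'E'
from h import *
for n in('top','side'):
    im,d=grab(n,n+'0b.png'); p=imaging.camera_params(n); print(n,p)
    np.savez(n+'0.npz',im=im,d=d,P=pts(n,d))
    big=None
    if n=='top': cv2.imwrite('pics/topcrop.png',cv2.resize(im[190:290,170:480,::-1],None,fx=2.5,fy=2.5,interpolation=cv2.INTER_CUBIC))
P=np.load('top0.npz')['P'];print(P[246,319],P[300,250],P[450,330],P[255,240])
s=observe();print(s);print(arm.grasp_offset)
E
```

```text
top {'camera_matrix': array([[439.57522544,   0.        , 318.83167535],
       [  0.        , 439.57522544, 246.01193022],
       [  0.        ,   0.        ,   1.        ]]), 'origin': array([0.41322508, 0.03030001, 1.09390986]), 'rotation': array([ 0.08834842, -0.0997312 , -1.57388111])}
side {'camera_matrix': array([[585.05185107,   0.        , 323.40829171],
       [  0.        , 585.05185107, 234.75468454],
       [  0.        ,   0.        ,   1.        ]]), 'origin': array([ 0.12085914, -0.85186446,  0.60193242]), 'rotation': array([ 1.06342888, -0.24127713, -0.39045162])}
[ 5.44809865e-01  2.15761734e-02 -3.76352192e-04] [ 0.41136488  0.1930754  -0.00330149] [ 0.0756796  -0.00010274  0.05803907] [0.5222705  0.2176391  0.00786098]
{'clock': 0.15, 'joints': array([-1.43560419,  0.43501049,  0.02498095,  1.5738712 , -0.0116096 ,
        1.13401808, -0.07509217]), 'dq': array([-0.00026292, -0.00322561,  0.00051787, -0.00294768,  0.00067571,
        0.00176378, -0.00150593]), 'joint_efforts': array([ 2.74124010e-03, -6.68265438e+01,  9.86155495e-01, -3.14697254e+01,
       -6.05690433e-02,  3.92459880e-02,  7.03491196e-05]), 'position': array([0.14717871, 0.6070261 , 0.22616445]), 'ee_rot': array([-3.72749570e-01, -3.11936184e+00,  1.82423203e-03]), 'force': array([ 0.05667013, -0.44107124, -0.95762854]), 'ft_torque': array([ 0.00700001, -0.03379078, -0.01171219]), 'gripper_force': 0.0, 'width': 0.9975400141870978}
0.0188
```

View pics/topcrop.png

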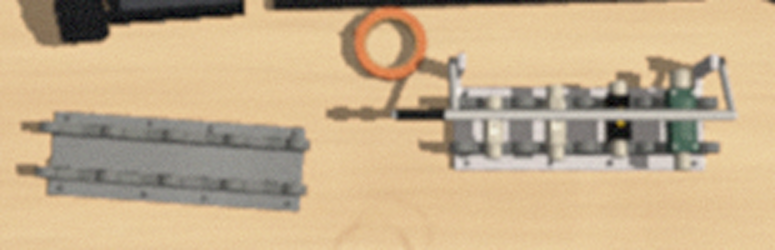

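View pics/side0b.png

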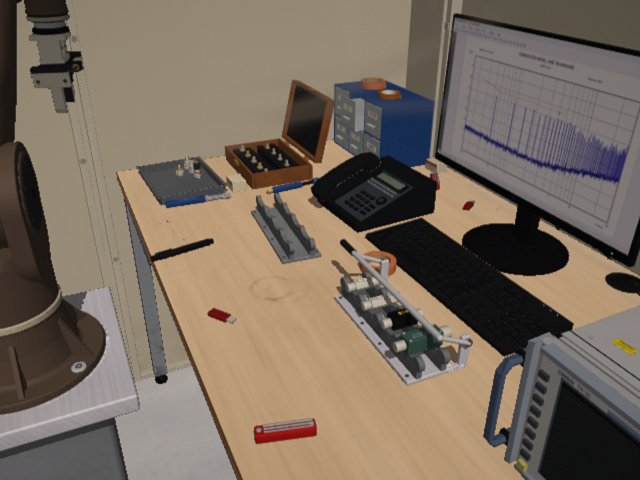

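```bash
python3 - <<'E'
from h import *
f=np.load('top0.npz');im,d,P=f['im'],f['d'],f['P']
Z=P[...,2]
print(np.median(Z[280:300,200:290]),Z[280:300,200:290].std())
p=imaging.camera_params('top');R=cv2.Rodrigues(p['rotation'])[0];K=p['camera_matrix'];o=p['origin']
def ray(u,v,z):
    c=np.stack([(u-K[0,2])/K[0,0],-(v-K[1,2])/K[1,1],-np.ones_like(u)],-1)@R.T
    return o+c*((z-o[2])/c[...,2])[...,None]
v,u=np.mgrid[0:480,0:640].astype(float)
hsv=cv2.cvtColor(im,cv2.COLOR_RGB2HSV)
for nm,(a,b,c,e) in dict(bench=(225,285,170,300),carr=(205,265,340,475)).items():
    m=np.zeros((480,640),bool)
    m[a:b,c:e]=(hsv[a:b,c:e,1]<45)
    # base: plane z=8mm, height 3..14
    mb=m&(Z>0.003)&(Z<0.016)
    n,l,st,_=cv2.connectedComponentsWithStats(m.astype(np.uint8)); 
    q=ray(u,v,np.full_like(u,.008))[mb][:,:2].astype(np.float32)
    print(nm,mb.sum(),cv2.minAreaRect(q*1000), np.median(Z[mb]))
    # rails
    mr=m&(Z>0.025)&(Z<0.05)
    q=P[mr]; print(' rails',mr.sum(),cv2.minAreaRect(q[:,:2].astype(np.float32)*1000),q[:,2].mean())
    big=np.zeros((b-a,e-c,3),np.uint8); 
    cv2.imwrite('pics/z_%s.png'%nm,cv2.resize(cv2.applyColorMap((np.clip(Z[a:b,c:e],0,.1)*2550).astype(np.uint8),cv2.COLORMAP_JET),None,fx=5,fy=5,interpolation=cv2.INTER_NEAREST))
A=cv2.imread('pics/z_bench.png');B=cv2.imread('pics/z_carr.png')
w=max(A.shape[1],B.shape[1]);A=cv2.copyMakeBorder(A,0,0,0,w-A.shape[1],0);B=cv2.copyMakeBorder(B,0,0,0,w-B.shape[1],0)
cv2.imwrite('pics/z.png',cv2.resize(np.vstack([A,B]),None,fx=.95,fy=.95))
E
```

```text
-0.00012861570040645365 0.06309624066653016
bench 2263 ((524.6912841796875, 216.71331787109375), (248.77835083007812, 81.47989654541016), 85.80009460449219) 0.007806084022196735
 rails 960 ((523.713134765625, 216.2103271484375), (257.48822021484375, 54.42086410522461), 85.81948852539062) 0.03709645555290522
carr 1283 ((564.51708984375, -182.6025390625), (249.42098999023438, 98.40088653564453), 89.71919250488281) 0.008333933708135843
 rails 929 ((562.711669921875, -181.8109588623047), (103.84925842285156, 260.28094482421875), 0.37483516335487366) 0.04066602025289736
```

View pics/z.png

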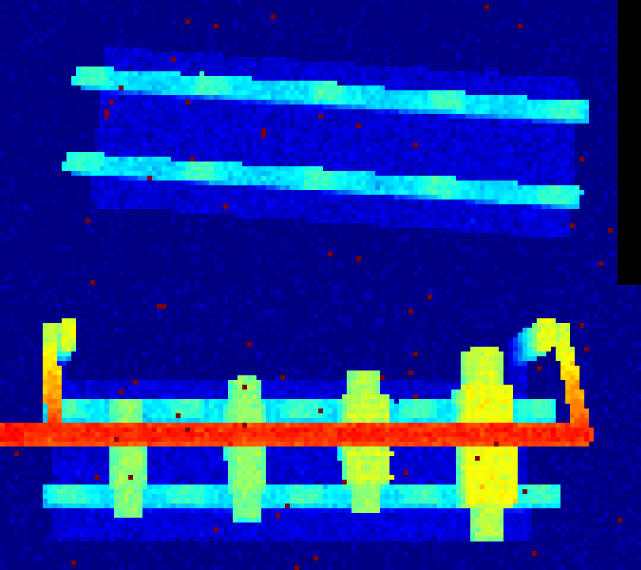

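```bash
python3 - <<'E'
from h import *
f=np.load('top0.npz');im,d,P=f['im'],f['d'],f['P'];Z=P[...,2]
roi=lambda a,b,c,e:(P[...,0]>a)&(P[...,0]<b)&(P[...,1]>c)&(P[...,1]<e)
R=roi(.45,.64,-.33,.05)
m=R&(Z>.003)&(Z<.016)&(P[...,0]<.59)
q=P[m][:,:2]
# front edge of base per y
ys=np.arange(-.29,-.07,.01);fe=[np.percentile(q[abs(q[:,1]-y)<.005,0],1) for y in ys]
c=np.polyfit(ys,fe,1);print('front edge',c, 'y ext',q[:,1].min(),q[:,1].max())
m=R&(Z>.028)&(Z<.046)&(P[...,0]<.56); q=P[m];print('front rail',np.polyfit(q[:,1],q[:,0],1),q[:,1].min(),q[:,1].max(),q[:,0].mean(),q[:,1].mean())
b=R&(Z>.072)&(Z<.12);q=P[b];print('bar',q[:,0].mean(),np.polyfit(q[:,1],q[:,0],1),np.median(q[:,2]),q[:,1].min(),q[:,1].max())
s=b&(P[...,1]>-.05);q=P[s];print('sleeve',q.mean(0),q.min(0),q.max(0),np.percentile(q[:,2],[10,50,90]), s.sum())
rg=im[s].mean(1);qd=q[rg<80];print(' black',qd.min(0),qd.max(0),qd.mean(0))
# parts
m=R&(Z>.046)&(Z<.072)&(P[...,0]<.605)
n,l,st,ce=cv2.connectedComponentsWithStats(m.astype(np.uint8))
for y0 in(-.09,-.15,-.21,-.27):
    k=m&(abs(P[...,1]-y0)<.027);q=P[k];print(y0,k.sum(),q.min(0),q.max(0),'rowmaxz',np.percentile(q[:,2],95),cv2.minAreaRect(q[:,:2].astype(np.float32)*1000))
E
```

```text
front edge [0.03565714 0.46732915] y ext -0.32999356952179965 0.049285868615281836
front rail [0.00948314 0.53423702] -0.3132117808084989 -0.050780722844706694 0.5326110215547409 -0.17146250580456993
bar 0.558234601366229 [-0.00068001  0.55812715] 0.08292885493659952 -0.3166382978696226 0.0059068488808696334
sleeve [ 0.55788192 -0.02234466  0.08433104] [ 0.55288209 -0.04998878  0.07830684] [0.5630118  0.00590685 0.08999173] [0.08116676 0.08447056 0.08750733] 119
 black [ 0.55482992 -0.0429123   0.08091542] [ 0.5630118  -0.00101955  0.08999173] [ 0.55886275 -0.02131208  0.08547196]
-0.09 128 [ 0.52132711 -0.10078916  0.04602302] [ 0.57993356 -0.0643908   0.05579932] rowmaxz 0.054420662191884815 ((550.6209106445312, -82.70466613769531), (36.1642951965332, 58.28743362426758), 89.30908966064453)
-0.15 165 [ 0.52082858 -0.17584991  0.04602069] [ 0.59133538 -0.12782237  0.05638165] rowmaxz 0.05463105821919649 ((557.3988037109375, -157.4509735107422), (68.9254379272461, 44.001895904541016), 17.737960815429688)
-0.21 211 [ 0.52269786 -0.22338066  0.04642825] [ 0.5937484  -0.18331036  0.06249362] rowmaxz 0.059964235985777714 ((558.16162109375, -203.3807373046875), (71.1323471069336, 39.853458404541016), 0.5811295509338379)
-0.27 370 [ 0.50834337 -0.28459407  0.0461146 ] [ 0.60455046 -0.24382748  0.06918549] rowmaxz 0.06387764886106856 ((556.1984252929688, -264.437744140625), (96.46869659423828, 40.03211975097656), 2.10356068611145)
```

Emit:
apply_moves:
  commands:
    - [100,0.5,-0.76,0,-0.22]
    - [100,0.5,-0.76,0,-0.22]
    - [100,0.5,-0.76,0,-0.22]
    - [100,0.5,-0.76,0,-0.22]
    - [100,0.5,-0.76,0,-0.22]
    - [100,0.5,-0.76,0,-0.22]
    - [60,0.5,-0.76,0,-0.22]
    - [60,0.5,-0.76,0,-0.22]
    - [60,0.5,-0.76,0,-0.22]
    - [60,0.5,-0.76,0,-0.22]
    - [60,0.5,-0.76,0,-0.22]
    - [60,0.5,-0.76,0,-0.22]

```text
clock: 1.65
position: [0.5079, 0.0588, 0.2268]
ee_rot: [-2.211, -2.232, -0.0]
force: [0.7, 0.1, 0.9]
width: 0.601
gripper_force: 0.0
```

Emit:
apply_moves:
  commands:
    - [60,0.42,-0.67,0,0]
    - [60,0.42,-0.67,-0.3,0]
    - [50,0,0,-0.5,0]
    - [50,0,0,-0.5,0]
    - [50,0,0,-0.5,0]
    - [50,0,0,-0.5,0]
    - [50,0,0,-0.45,0]
    - [50,0,0,0,0]

```text
clock: 2.65
position: [0.556, -0.0201, 0.0601]
ee_rot: [-2.205, -2.234, 0.005]
force: [0.2, -0.2, 0.7]
width: 0.499
gripper_force: 0.0
```

Emit:
apply_moves:
  commands:
    - [0,0,0,0,0]
    - [0,0,0,0,0]
    - [0,0,0,0,0]
    - [0,0,0,0,0]
  newtons: 20

```text
clock: 3.15
position: [0.56, -0.0201, 0.0626]
ee_rot: [2.204, 2.233, 0.005]
force: [2.6, -0.1, -4.1]
width: 0.134
gripper_force: 20.0
```

```bash
python3 - <<'E'
import numpy as np
t=np.linspace(.458,2.64,13);x=-.061*np.cos(t);z=.061*np.sin(t)
print(np.c_[np.diff(x),np.diff(z)]/.06)
E
```

```text
[[ 0.09632238  0.15748841]
 [ 0.12321349  0.13747377]
 [ 0.14604196  0.11292629]
 [ 0.16405508  0.08465536]
 [ 0.17665892  0.05359315]
 [ 0.1834379   0.02076384]
 [ 0.1841685  -0.0127501 ]
 [ 0.17882662 -0.04584364]
 [ 0.16758841 -0.0774256 ]
 [ 0.15082442 -0.10645467]
 [ 0.12908738 -0.13197366]
 [ 0.10309403 -0.15314118]]
```

Emit:
apply_moves:
  commands:
    - [0,0.1,0.16,0,0]
    - [0,0.12,0.14,0,0]
    - [0,0.15,0.11,0,0]
    - [0,0.16,0.085,0,0]
    - [0,0.18,0.05,0,0]
    - [0,0.18,0.02,0,0]

```text
clock: 3.9
position: [0.5971, 0.0059, 0.0588]
ee_rot: [-2.203, -2.219, 0.036]
force: [-39.2, -21.0, 18.1]
width: 0.865
gripper_force: 19.8
```

```bash
python3 - <<'E'
from h import *
im,d=grab('top');im2,d2=grab('side')
a=cv2.resize(im[150:290,290:490],(600,420),interpolation=cv2.INTER_CUBIC)
b=cv2.resize(im2[130:390,280:500],(355,420),interpolation=cv2.INTER_CUBIC)
cv2.imwrite('pics/s1.png',cv2.resize(np.hstack([a,b]),(800,352))[:,:,::-1]);print(observe())
E
```

```text
{'clock': 4.0, 'joints': array([-0.43367192,  0.62655124,  0.49338958,  1.81895004, -0.38169554,
        0.81849023,  0.25932206]), 'dq': array([-0.00218246, -0.01327977, -0.00101943,  0.02524315, -0.00034802,
       -0.00029449,  0.00224691]), 'joint_efforts': array([-10.81929892, -65.20576   ,   0.19336848, -45.64580798,
        -7.88599938, -12.1370995 ,  -0.58292393]), 'position': array([0.59801024, 0.00590534, 0.05892713]), 'ee_rot': array([-2.20389202, -2.2200761 ,  0.03466199]), 'force': array([-39.22028904, -19.52613091,  19.68960927]), 'ft_torque': array([-4.191342  ,  8.95508314,  0.59192207]), 'gripper_force': 19.852641820907593, 'width': 0.8841544500572598}
```

View pics/s1.png

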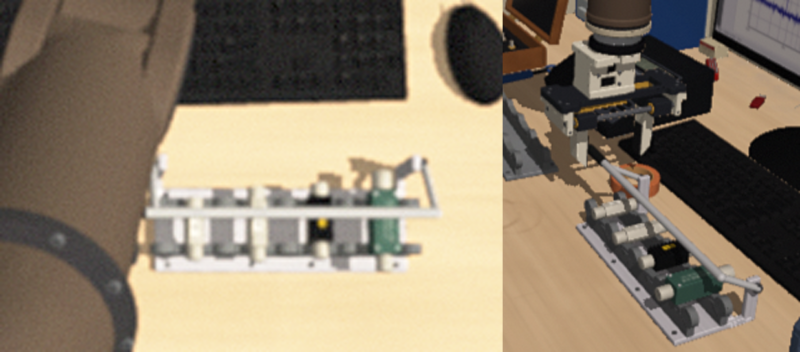

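Emit:
apply_moves:
  commands:
    - [100,-0.2,0,0,0]
    - [100,0,0,0,0]

```text
clock: 4.25
position: [0.5988, 0.014, 0.062]
ee_rot: [-2.207, -2.236, -0.001]
force: [0.5, 0.5, -0.5]
width: 0.996
gripper_force: 0.0
```

```bash
python3 - <<'E'
from h import *
im2,d2=grab('side')
s=observe();print({k:np.round(s[k],3) for k in('position','joints','ee_rot','force','width')})
cv2.imwrite('pics/s2.png',cv2.resize(im2[130:380,290:490],(640,800))[:600,:,::-1])
im,d=grab('top');P=pts('top',d);Z=P[...,2]
b=(P[...,0]>.5)&(P[...,0]<.7)&(P[...,1]>-.3)&(P[...,1]<-.07)&(Z>.07)&(Z<.14);q=P[b];print('bar',q.mean(0))
E
```

```text
{'position': array([0.6  , 0.014, 0.062]), 'joints': array([-0.444,  0.61 ,  0.487,  1.837, -0.388,  0.789,  0.26 ]), 'ee_rot': array([2.206e+00, 2.236e+00, 2.000e-03]), 'force': array([ 0.881,  0.386, -0.007]), 'width': np.float64(0.997)}
bar [ 0.55992208 -0.18441807  0.08862935]
```

View pics/s2.png

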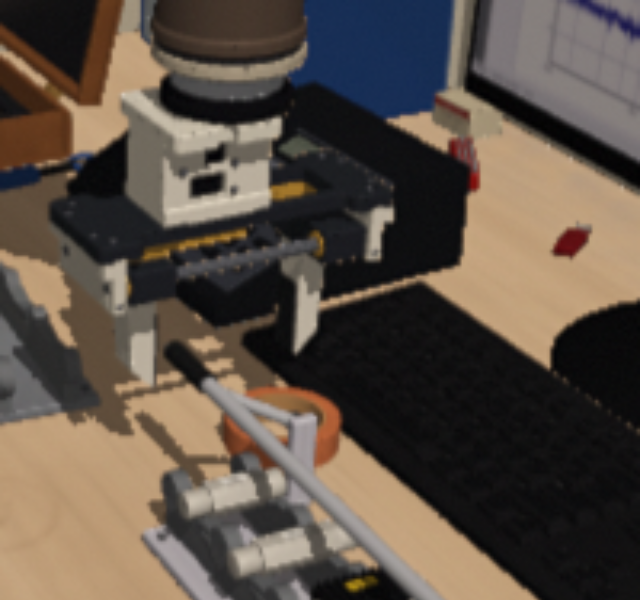

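The last move put the lift in the y column (my slip): the bar is only slightly raised. Regrip and repeat with the right axes.

Emit:
apply_moves:
  commands:
    - [100,0,0,0.42,0]
    - [100,0,0,0.42,0]
    - [60,-0.33,-0.29,0,0]
    - [60,-0.32,-0.29,0,0]
    - [50,0,0,-0.26,0]
    - [50,0,0,-0.26,0]
    - [50,0,0,-0.25,0]
    - [50,0,0,0,0]
    - [0,0,0,0,0]
    - [0,0,0,0,0]
    - [0,0,0,0,0]
    - [0,0,0,0,0]

```text
clock: 5.85
position: [0.5625, -0.021, 0.0666]
ee_rot: [2.204, 2.233, 0.005]
force: [3.3, 0.3, -5.9]
width: 0.135
gripper_force: 20.0
```

Emit:
apply_moves:
  commands:
    - [0,0.107,0,0.136,0]
    - [0,0.128,0,0.116,0]
    - [0,0.146,0,0.093,0]
    - [0,0.159,0,0.067,0]
    - [0,0.168,0,0.039,0]
    - [0,0.172,0,0.01,0]

```text
clock: 6.6
position: [0.6125, -0.0214, 0.0947]
ee_rot: [-2.207, -2.234, 0.001]
force: [-5.6, -0.2, 3.9]
width: 0.135
gripper_force: 20.0
```

Emit:
apply_moves:
  commands:
    - [0,0.172,0,-0.02,0]
    - [0,0.166,0,-0.048,0]
    - [0,0.155,0,-0.076,0]
    - [0,0.14,0,-0.101,0]
    - [0,0.121,0,-0.123,0]
    - [0,0.1,0,-0.142,0]
    - [0,0,0,0,0]

```text
clock: 7.48
position: [0.6653, -0.0217, 0.0621]
ee_rot: [2.206, 2.234, 0.0]
force: [2.0, -3.8, -0.8]
width: 0.134
gripper_force: 20.0
```

Emit:
apply_moves:
  commands:
    - [60,0,0,0,0]
    - [60,0,0,0,0]
    - [60,0,0,0.4,0]
    - [60,0,0,0.6,0]
    - [60,-0.4,0.2,0.6,0.36]
    - [60,-0.5,0.4,0.5,0.36]
    - [60,0,0.8,0,0.36]
    - [60,0,0.8,0,0.36]
    - [60,0,0.5,0,0.36]
    - [60,0,0,0,0]

```text
clock: 8.72
position: [0.6093, 0.1452, 0.1887]
ee_rot: [-1.004, -2.975, -0.003]
force: [-0.1, -0.9, 0.1]
width: 0.597
gripper_force: 0.0
```

```bash
cat >> h.py <<'E'
def parts():
    im,d=grab('top');P=pts('top',d);Z=P[...,2]
    for y0,x0,s in [(-.182+s,.5555,'c%+.2f'%s) for s in(.09,.03,-.03,-.09)]+[(.2165+.997*s,.5245+.073*s,'b%+.2f'%s) for s in(.09,.03,-.03,-.09)]:
        k=(abs(P[...,1]-y0)<.022)&(abs(P[...,0]-x0)<.07)&(Z>.0465)&(Z<.075)
        if k.sum()<20: print(s,'empty',k.sum());continue
        n,l,st,_=cv2.connectedComponentsWithStats(cv2.morphologyEx(k.astype(np.uint8),cv2.MORPH_CLOSE,np.ones((3,3))))
        k=l==1+st[1:,4].argmax(); q=P[k&(Z>.04)&(Z<.1)]
        c,sz,a=cv2.minAreaRect(q[:,:2].astype(np.float32)*1000)
        print(s,k.sum(),'rect',np.round(c),np.round(sz),round(a,1),'x',np.percentile(q[:,0],[1,99]).round(4),'y',np.percentile(q[:,1],[3,97]).round(4),'top',np.percentile(q[:,2],95).round(4))
    return im,P
E
python3 - <<'E'
from h import *
im,P=parts();Z=P[...,2]
b=(P[...,0]>.6)&(P[...,0]<.72)&(P[...,1]>-.29)&(P[...,1]<-.07)&(Z>.06)&(Z<.14);q=P[b];print('bar',q.mean(0))
cv2.imwrite('pics/t3.png',cv2.resize(im[170:290,160:480,::-1],(800,300),interpolation=cv2.INTER_CUBIC))
s=observe();print(s['joints'].round(2),s['position'])
E
```

```text
c+0.09 165 rect [550. -92.] [18. 59.] 88.2 x [0.5212 0.5796] y [-0.1008 -0.0841] top 0.0539
c+0.03 201 rect [ 556. -153.] [18. 71.] 88.6 x [0.5209 0.5913] y [-0.1609 -0.144 ] top 0.0548
c-0.03 266 rect [ 558. -212.] [23. 71.] 88.9 x [0.5229 0.593 ] y [-0.222  -0.2015] top 0.0601
c-0.09 435 rect [ 557. -272.] [26. 97.] 89.8 x [0.5086 0.6038] y [-0.2834 -0.2595] top 0.0636
b+0.09 empty 0
b+0.03 empty 0
b-0.03 empty 0
b-0.09 empty 0
bar [ 0.66201363 -0.17452667  0.08972583]
[-0.53  0.48  0.31  1.64 -0.16  1.06  0.75] [0.6095794  0.14255935 0.18879568]
```

View pics/t3.png

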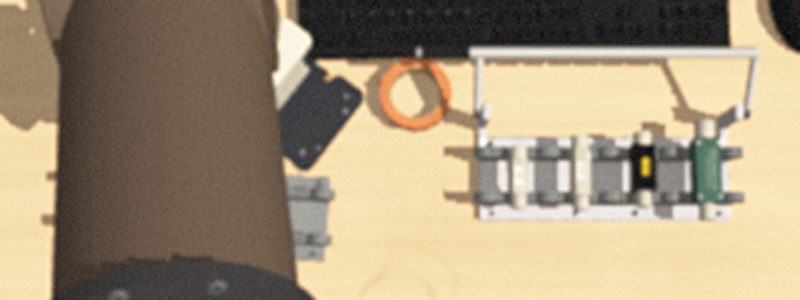

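Emit:
apply_moves:
  commands:
    - [60,-0.18,-0.78,0,0.256]
    - [50,-0.18,-0.78,0,0.256]
    - [45,-0.18,-0.78,0,0.256]
    - [45,-0.18,-0.78,0,0.256]
    - [45,-0.18,-0.78,-0.3,0.256]
    - [45,0,0,-0.5,0]
    - [45,0,0,-0.2,0]
    - [45,0,0,0,0]

```text
clock: 9.78
position: [0.5556, -0.0929, 0.1285]
ee_rot: [-0.029, -3.14, -0.0]
force: [0.1, 0.3, 0.5]
width: 0.448
gripper_force: 0.0
```

Emit:
apply_moves:
  commands:
    - [45,0,0,-0.45,0]
    - [45,0,0,-0.45,0]
    - [45,0,0,-0.45,0]
    - [45,0,0,-0.3,0]
    - [45,0,0,-0.06,0]
    - [45,0,0,0,0]
    - [10,0,0,0,0]
    - [10,0,0,0,0]
    - [10,0,0,0,0]
    - [10,0,0,0,0]
  newtons: 15

```text
clock: 11.02
position: [0.5563, -0.0931, 0.0268]
ee_rot: [0.028, 3.141, 0.0]
force: [-0.3, 1.3, 3.3]
width: 0.18
gripper_force: 15.0
```

Emit:
apply_moves:
  commands:
    - [10,0,0,0.4,0]
    - [10,0,0,0.5,0]
    - [10,0,0,0.5,0]
    - [10,-0.1,0.7,0,-0.02]
    - [10,-0.1,0.75,0,-0.03]
    - [10,-0.12,0.75,0,-0.03]
    - [10,-0.12,0.75,0,-0.03]
    - [10,-0.1,0.715,0,0]
    - [10,0,0,0,0]
    - [10,0,0,0,0]

```text
clock: 12.28
position: [0.5236, 0.1262, 0.1103]
ee_rot: [-0.114, -3.139, 0.001]
force: [-0.0, -0.5, -1.2]
width: 0.179
gripper_force: 15.0
```

Emit:
apply_moves:
  commands:
    - [10,0,0,-0.45,0]
    - [10,0,0,-0.45,0]
    - [10,0,0,-0.3,0]
    - [10,0,0,-0.15,0]
    - [10,0,0,0,0]

```text
clock: 12.9
position: [0.5236, 0.1258, 0.0291]
ee_rot: [-0.117, -3.139, 0.001]
force: [0.5, -0.1, -0.6]
width: 0.176
gripper_force: 15.0
```

Emit:
apply_moves:
  commands:
    - [10,0,0,-0.035,0]
    - [45,0,0,0,0]
    - [45,0,0,0,0]
    - [45,0,0,0.4,0]
    - [45,0,0,0.5,0]
    - [45,0,0,0.5,0]
    - [45,0.1,-0.9,0,0.02]
    - [45,0.11,-0.95,0,0.03]
    - [45,0.11,-0.95,0,0.03]
    - [45,0.11,-0.95,0,0.03]
    - [45,0.11,-0.89,0,0]
    - [45,0,0,0,0]

```text
clock: 14.4
position: [0.5558, -0.1576, 0.1118]
ee_rot: [0.04, 3.14, -0.005]
force: [-0.4, 0.9, 0.1]
width: 0.448
gripper_force: 0.0
```

```bash
python3 - <<'E'
from h import *
parts();s=observe();print(s['position'],s['ee_rot'])
E
```

```text
c+0.09 empty 0
c+0.03 38 rect [ 527. -153.] [14. 17.] 7.3 x [0.5209 0.5349] y [-0.1598 -0.1456] top 0.0516
c-0.03 empty 0
c-0.09 empty 0
b+0.09 empty 0
b+0.03 empty 0
b-0.03 empty 0
b-0.09 173 rect [519. 127.] [19. 60.] 85.7 x [0.489  0.5473] y [0.1178 0.1344] top 0.0539
[ 0.55586739 -0.15406106  0.11152229] [ 3.48738789e-02  3.14099717e+00 -1.22894771e-03]
```

Emit:
apply_moves:
  commands:
    - [45,0,0.02,-0.4,0]
    - [45,0,0,-0.45,0]
    - [45,0,0,-0.4,0]
    - [45,0,0,-0.16,0]
    - [45,0,0,0,0]
    - [10,0,0,0,0]
    - [10,0,0,0,0]
    - [10,0,0,0,0]
    - [10,0,0,0,0]

```text
clock: 15.58
position: [0.5565, -0.1506, 0.0272]
ee_rot: [0.028, 3.14, -0.0]
force: [-0.6, -0.8, 4.5]
width: 0.18
gripper_force: 15.0
```

Emit:
apply_moves:
  commands:
    - [10,0,0,0.4,0]
    - [10,0,0,0.5,0]
    - [10,0,0,0.5,0]
    - [10,-0.1,0.8,0,-0.02]
    - [10,-0.1,0.95,0,-0.03]
    - [10,-0.1,0.95,0,-0.03]
    - [10,-0.1,0.95,0,-0.03]
    - [10,-0.1,0.95,0,0]
    - [10,-0.063,0.7,0,0]
    - [10,0,0.32,0,0]
    - [10,0,0,0,0]
    - [10,0,0,0,0]

```text
clock: 17.08
position: [0.5227, 0.1845, 0.1106]
ee_rot: [-0.118, -3.139, 0.002]
force: [-0.3, -0.4, -0.8]
width: 0.176
gripper_force: 15.0
```

Emit:
apply_moves:
  commands:
    - [10,0,0.03,-0.4,0]
    - [10,0,0,-0.45,0]
    - [10,0,0,-0.35,0]
    - [10,0,0,-0.19,0]
    - [10,0,0,0,0]
    - [45,0,0,0,0]
    - [45,0,0,0,0]
    - [45,0,0,0.4,0]
    - [45,0,0,0.5,0]
    - [45,0,0,0.5,0]

```text
clock: 18.32
position: [0.5223, 0.1886, 0.1126]
ee_rot: [0.114, 3.139, 0.0]
force: [0.2, -0.0, -0.5]
width: 0.451
gripper_force: 0.0
```

Emit:
apply_moves:
  commands:
    - [45,0.08,-0.9,0,0.02]
    - [45,0.08,-0.97,0,0.03]
    - [45,0.08,-0.97,0,0.03]
    - [45,0.08,-0.97,0,0.03]
    - [45,0.08,-0.97,0,0]
    - [45,0.08,-0.95,0,0]
    - [45,0.08,-0.95,0,0]
    - [45,0,0,0,0]
    - [45,0,0,0,0]

```text
clock: 19.45
position: [0.5559, -0.2118, 0.1114]
ee_rot: [0.029, 3.141, 0.001]
force: [-0.2, -0.1, -0.2]
width: 0.451
gripper_force: 0.0
```

```bash
python3 - <<'E'
from h import *
parts();s=observe();print(s['position'],s['ee_rot'])
E
```

```text
c+0.09 empty 0
c+0.03 empty 0
c-0.03 30 rect [ 528. -211.] [12. 10.] 88.9 x [0.5227 0.5329] y [-0.2173 -0.2054] top 0.0544
c-0.09 75 rect [ 524. -267.] [33. 12.] 14.4 x [0.5087 0.5387] y [-0.2732 -0.2597] top 0.0627
b+0.09 empty 0
b+0.03 empty 0
b-0.03 212 rect [522. 186.] [18. 70.] 86.3 x [0.4869 0.5564] y [0.178 0.196] top 0.0538
b-0.09 162 rect [519. 127.] [17. 60.] 85.6 x [0.4891 0.5488] y [0.12   0.1346] top 0.0538
[ 0.55601254 -0.21087492  0.11140129] [2.62481706e-02 3.14140336e+00 1.43620069e-03]
```

Long placed well (0.522, 0.187). Grasp the finned part.

Emit:
apply_moves:
  commands:
    - [45,0,0,-0.4,0]
    - [45,0,0,-0.45,0]
    - [45,0,0,-0.4,0]
    - [45,0,0,-0.13,0]
    - [45,0,0,0,0]
    - [10,0,0,0,0]
    - [10,0,0,0,0]
    - [10,0,0,0,0]
    - [10,0,0,0,0]
    - [10,0,0,0.4,0]
    - [10,0,0,0.5,0]
    - [10,0,0,0.5,0]
  newtons: 18

```text
clock: 21.0
position: [0.5555, -0.2121, 0.1131]
ee_rot: [-0.028, -3.141, -0.0]
force: [-0.6, -0.7, -0.2]
width: 0.236
gripper_force: 18.0
```

Emit:
apply_moves:
  commands:
    - [10,-0.07,0.9,0,-0.02]
    - [10,-0.07,0.97,0,-0.03]
    - [10,-0.07,0.97,0,-0.03]
    - [10,-0.07,0.97,0,-0.03]
    - [10,-0.07,0.97,0,0]
    - [10,-0.07,0.97,0,0]
    - [10,-0.07,0.97,0,0]
    - [10,-0.03,0.92,0,0]
    - [10,0,0,0,0]
    - [10,0,0,0,0]

```text
clock: 22.25
position: [0.5245, 0.2457, 0.1122]
ee_rot: [-0.114, -3.139, 0.001]
force: [-0.2, -0.9, -0.9]
width: 0.234
gripper_force: 18.0
```

Emit:
apply_moves:
  commands:
    - [10,0,0,-0.4,0]
    - [10,0,0,-0.45,0]
    - [10,0,0,-0.35,0]
    - [10,0,0,-0.19,0]
    - [10,0,0,0,0]
    - [45,0,0,0,0]
    - [45,0,0,0,0]
    - [45,0,0,0.4,0]
    - [45,0,0,0.5,0]
    - [45,0,0,0.5,0]

```text
clock: 23.5
position: [0.5247, 0.2461, 0.1143]
ee_rot: [0.115, 3.139, 0.0]
force: [0.1, -0.1, -0.1]
width: 0.448
gripper_force: 0.0
```

Emit:
apply_moves:
  commands:
    - [45,0.06,-0.9,0,0.02]
    - [45,0.06,-0.97,0,0.03]
    - [45,0.06,-0.97,0,0.03]
    - [45,0.06,-0.97,0,0.03]
    - [45,0.06,-0.97,0,0]
    - [45,0.06,-0.97,0,0]
    - [45,0.06,-0.97,0,0]
    - [45,0.06,-0.97,0,0]
    - [48,0.05,-0.95,0,0]
    - [48,0,0,0,0]
    - [48,0,0,0,0]

```text
clock: 24.88
position: [0.5564, -0.2718, 0.1131]
ee_rot: [0.029, 3.141, 0.001]
force: [-0.6, 0.4, -0.3]
width: 0.476
gripper_force: 0.0
```

```bash
python3 - <<'E'
from h import *
parts();s=observe();print(s['position'],s['ee_rot'])
E
```

```text
c+0.09 empty 0
c+0.03 empty 0
c-0.03 empty 0
c-0.09 107 rect [ 521. -271.] [25. 26.] 86.3 x [0.5085 0.5341] y [-0.2827 -0.2599] top 0.0635
b+0.09 empty 0
b+0.03 269 rect [527. 244.] [23. 71.] 86.8 x [0.4918 0.5613] y [0.2336 0.2549] top 0.0595
b-0.03 206 rect [522. 187.] [18. 71.] 85.0 x [0.4868 0.5562] y [0.1779 0.196 ] top 0.0534
b-0.09 166 rect [519. 126.] [19. 60.] 84.4 x [0.4904 0.5491] y [0.1197 0.1343] top 0.0538
[ 0.55670325 -0.27081695  0.11310533] [2.61854717e-02 3.14143341e+00 1.54341137e-03]
```

Emit:
apply_moves:
  commands:
    - [48,0,0,-0.4,0]
    - [48,0,0,-0.45,0]
    - [48,0,0,-0.4,0]
    - [48,0,0,-0.13,0]
    - [48,0,0,0,0]
    - [10,0,0,0,0]
    - [10,0,0,0,0]
    - [10,0,0,0,0]
    - [10,0,0,0,0]
    - [10,0,0,0.4,0]
    - [10,0,0,0.5,0]
    - [10,0,0,0.5,0]
  newtons: 25

```text
clock: 26.42
position: [0.556, -0.272, 0.1147]
ee_rot: [-0.028, -3.14, -0.001]
force: [0.4, 0.0, -1.4]
width: 0.269
gripper_force: 25.0
```

Emit:
apply_moves:
  commands:
    - [10,-0.04,0.92,0,-0.02]
    - [10,-0.04,0.97,0,-0.03]
    - [10,-0.04,0.97,0,-0.03]
    - [10,-0.04,0.97,0,-0.03]
    - [10,-0.04,0.97,0,0]
    - [10,-0.04,0.97,0,0]
    - [10,-0.04,0.97,0,0]
    - [10,-0.05,0.97,0,0]
    - [10,-0.05,0.97,0,0]
    - [10,-0.04,0.96,0,0]
    - [10,0,0,0,0]
    - [10,0,0,0,0]

```text
clock: 27.92
position: [0.531, 0.3055, 0.1138]
ee_rot: [-0.114, -3.139, 0.002]
force: [0.6, -0.4, -1.8]
width: 0.274
gripper_force: 25.0
```

Emit:
apply_moves:
  commands:
    - [10,0,0,-0.4,0]
    - [10,0,0,-0.45,0]
    - [10,0,0,-0.35,0]
    - [10,0,0,-0.19,0]
    - [10,0,0,0,0]
    - [48,0,0,0,0]
    - [48,0,0,0,0]
    - [48,0,0,0.4,0]
    - [48,0,0,0.5,0]
    - [48,0,0,0.5,0]
    - [48,0,0,0.6,0]
    - [48,0,0,0.6,0]

```text
clock: 29.42
position: [0.5313, 0.3062, 0.1885]
ee_rot: [0.114, 3.139, 0.001]
force: [-0.4, 0.4, -0.4]
width: 0.481
gripper_force: 0.0
```

Emit:
apply_moves:
  commands:
    - [48,0,-0.9,0,0]
    - [48,0,-0.9,0,0]
    - [48,0,-0.9,0,0]
    - [48,0,-0.9,0,0]
    - [48,0,-0.9,0,0]
    - [48,0,-0.9,0,0]
    - [48,0,-0.9,0,0]
    - [48,0,0,0,0]
    - [48,0,0,0,0]

```text
clock: 30.55
position: [0.5314, -0.0714, 0.1872]
ee_rot: [0.115, 3.139, 0.001]
force: [0.3, 0.9, -0.1]
width: 0.484
gripper_force: 0.0
```

```bash
python3 - <<'E'
from h import *
im,P=parts()
im2,_=grab('side','end_side.png')
E
```

```text
c+0.09 empty 0
c+0.03 empty 0
c-0.03 empty 0
c-0.09 empty 0
b+0.09 426 rect [531. 305.] [26. 96.] 86.3 x [0.4849 0.5775] y [0.292  0.3172] top 0.063
b+0.03 270 rect [527. 245.] [24. 71.] 85.7 x [0.4918 0.5614] y [0.2336 0.2549] top 0.0598
b-0.03 207 rect [522. 186.] [18. 70.] 86.6 x [0.487  0.5567] y [0.1794 0.196 ] top 0.0542
b-0.09 161 rect [519. 127.] [18. 60.] 85.3 x [0.4892 0.549 ] y [0.1201 0.1346] top 0.0534
```

View pics/end_side.png

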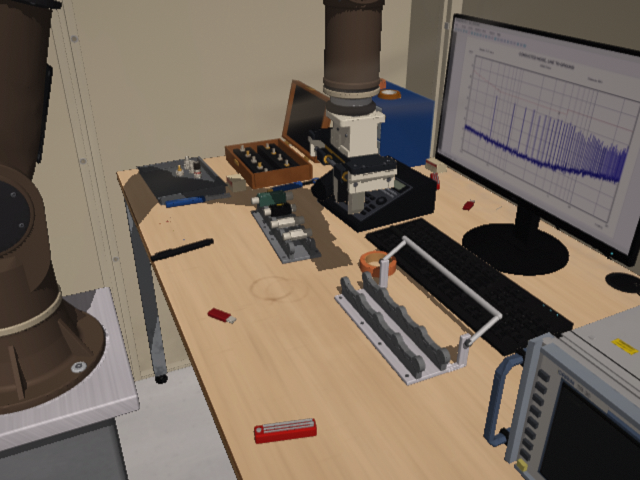

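The side view shows the bar thrown back (450,280), the carrier empty, and all four parts seated in the bench rack (290,220). The gripper is clear of everything.

```bash
python3 -c "
from cell import arm;print(arm.sign_off())"
```

```text
the job is handed in; nothing more can be done
None
```

The job is handed in, verdict not shown: the hold-down bar is thrown back and left open, and the last camera check showed all four parts seated in the bench rack in reverse order; my first pull on the bar went along the wrong axis and pressed it with about 39 N at the fingers before I regripped.

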